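# Free the trimmer's cutter head from its parking catch

### The job

Get the paper trimmer ready for a cut: with a fingertip hold its sprung orange parking catch down, keep it down while pushing the cutter head out past it by the orange finger plate, then push the head steadily on along the rail to the far end stop and take the hand away, so that the catch springs up again. Only press and push: do not squeeze or lift anything, do not fling the head, do not shift the trimmer, and leave the other things on the desk where they are.

Things in the scene. Friction and masses are not known exactly. Their poses are not given: they have to be found in the camera images.
- trimmer: Loose 2.2 kg paper trimmer on rubber feet: grey board 224 x 344 mm, top 16 mm above the desk. Origin under its middle; x across the board (robot side is -x), y along the rail, z up. The rail (28 mm wide, 41 mm high) runs at x = -50 mm; black end blocks (52 mm high) stand on it at y = -149 and +149 mm. Nothing of it is over 69 mm high.
- catch (a joint): Spring parking catch of the trimmer: orange thumb bar 20 x 70 mm (long along the rail) with a steel tooth in front of the cutter head. Value in m: 0 up, 0.008 fully down. Starts down at about 2.5 N, fully down at about 6 N; returns when let go. The head passes only when it reads over 0.005; once 5 mm out, the head itself keeps the tooth down until its tail has passed (at about 0.075).
- catch_press (a point): Press point on top of the orange thumb bar, 5 mm behind the bar's middle; moves with the bar. Up, the bar's top is 32 mm above the desk, pressed 24 mm (a 22 mm high rim surrounds it). The bar reaches 30 mm to -y and 40 mm to +y of this point and 10 mm to each side. The head's side is 23 mm away in +x.
- cutter_head (a joint): Position of the black cutter head on the rail in m: 0 in the parking bay, grows along the trimmer's +y, 0.200 at the far end stop. It slides with about 1.2 N of friction. The closed catch stops it at 0.004.
- finger_plate (a point): Middle of the -y (rear) face of the upright orange finger plate on the robot's side of the cutter head: pushing this face in the trimmer's +y moves the head. Plate 44 mm across (trimmer x), 8 mm thick, from 35 to 67 mm above the desk, so it stands over the thumb bar. Parked, this face lies 27 mm in front (+y) of catch_press and 4 mm further to +x.
- computer: Silver desktop computer on its stand at the left of the desk, left of the trimmer: screen 656 mm wide and 24 mm thick, lower edge 127 mm, top edge 501 mm above the desk; its right edge is about 330 mm to the right of the origin and 200 mm or more left of the trimmer's middle. Keep the arm off it. Origin on the desk under the stand; the screen is about 30 mm from it towards the robot.
- sticky_pad: Yellow note pad 76 x 76 x 14 mm lying loose on the trimmer's board. Origin under its middle. Leave it.
- eraser: Blue and white eraser 19 x 42 x 11 mm lying loose on the board. Origin under its middle. Leave it.
- pen_black: Black pen, 142 mm long, 12 mm high, lying on the desk between robot and trimmer. Leave it.
- mug: White mug, 90 mm high, at the right of the desk. Origin under its middle. Leave it.
- glue_stick: White and blue glue stick, 25 mm wide, standing 85 mm high at the right. Leave it.
- tape_roll: Roll of paper tape, 61 mm wide, 19 mm high, at the right. Leave it.

How it is judged:
By the outcome, as a careful person would: the job done as asked, in the order asked, and still so for the second after the job is handed in, with the robot touching nothing.
It also fails if it takes over 35 s, if anything falls off the work surface, if the arm or the gripper's body presses on something with over 40 N, if the wrist force passes 120 N, or if a joint passes its speed limit or range.

### The arm

A 6-joint arm with a two-finger parallel gripper is mounted at the origin on a cart in front of the work surface, level with it; the furniture and walls round the work are solid. World frame = base frame: x ahead of the robot, y to its left, z up, the work surface at z = 0. Lengths are in m, angles in rad, forces in N, time in s.
With the tool pointing down it reaches from about 0.275 to 1 m from the base axis. Payload 8.4 kg.
Tool frame: the origin (TCP) lies on the centre line of the jaws, within the pads' length; the fingertips stand 17 mm ahead of it and the grasp point (between the pads) lies 2 mm behind it (bot.tcp_to_tips is the z of the fingertips in the tool frame, in m); z points along the fingers, y is the line along which they close (so a half turn about z gives the same grasp; the last joint's range is limited). The gripper opens to 85 mm and grips with 20 to 120 N. Pads are 22 mm wide; open, the fingers measure 114 mm over their backs; the gripper's body (76 mm by 85 mm) begins 54 mm behind the grasp point. The pads swing forward as they close: fully open they stand 13 mm farther back than shut.
Start: joints at [1.277, 0.353, 1.633, -0, 1.155, -0.002], TCP at [0.18, 0.599, 0.248] pointing down, gripper open.
Joint ranges: [-2.63, 2.63], [-0.92, 2.1], [0.06, 2.66], [-1.3, 4.44], [0, 2.69], [-3.02, 3.02]. Speed limits (rad/s): [2.22, 2.22, 2.79, 3.14, 3.14, 3.14].

### API

Orientations are given as a unit quaternion [x, y, z, w].
In Python, from workcell import bot, hand, kinematics, get_obs, vision, hand_in gives the robot as it stands. The module is installed in compiled form; this text tells all that it offers. Calls block until the motion is done:
- bot.reach(position, orientation): joint-space move of the TCP to a pose.
- bot.servo_line(position, ori=None, velocity=0.15): straight line of the TCP; ori=None keeps the orientation; velocity is the mean speed in m/s.
- bot.goto_joints(angles): joint-space move.
- hand.move_gripper(opening, strength=None): finger opening in m; strength is the grip in N (None keeps the last); returns when the fingers have stopped.
- bot.dwell(seconds).
- kinematics.solve_ik(position, orientation): joint angles nearest the present ones, or None.
- get_obs(): the state.
- vision.read_camera(name): name is "side" or "top" or "wrist"; returns a dict with "frame" (400x640x3 uint8, red, green, blue), "intrinsics" (3x3 intrinsics, pixels), "view" (4x4, takes a point from world to camera coordinates). Camera axes: x right, y down, z forward; pixel columns grow to the right and rows downward; lengths in m; the calibration is good to about 2 mm. A picture is of the moment at which its call begins. There is no depth.
A pose or a line that the arm cannot do raises bot.IKError and nothing moves.
- hand_in(): hands the job in; it is judged then, once.
The state is a dict: "time_s": time; "joint_pos": joint angles; "joint_vel": joint speeds; "joint_efforts": joint torques, N m; "position": TCP position; "orientation": TCP orientation; "wrist_force": force on the tool from outside, world axes, zero at the start; "ft_torque": the same for the moment, N m; "gripper_width": finger opening in m; "grip_force": force on a finger pad.
Only numpy, scipy, OpenCV 4.12 (cv2) and the standard library are available. Lean on these libraries where they do the work, as an engineer would, in place of code of your own. Each camera call takes 0.05 s, during which the arm holds its last target. There are 200 camera calls.

## Working session

There is one attempt and no reset: what is moved stays moved. The work goes in short steps, each a Python script; the robot and the scene stay as the last script left them, time stands still between calls to the robot, and variables do not carry over. Pictures are saved under pics/ and viewed, at most 10 in all, crops included, and the job is handed in when it is done.

```bash
mkdir -p pics
python3 - <<'E'
from workcell import bot,hand,get_obs,vision
import cv2,numpy as np,pickle
for n in ["top","side"]:
    r=vision.read_camera(n); cv2.imwrite(f"pics/{n}0.png",r["frame"][:,:,::-1]); pickle.dump(r,open(f"{n}0.pkl","wb"))
    print(n,r["intrinsics"].tolist(),np.round(r["view"],3).tolist())
o=get_obs();print(o["time_s"],o["position"],o["orientation"],bot.tcp_to_tips)
E
```

```text
top [[438.9903753939137, 0.0, 323.55672991709616], [0.0, 438.9903753939137, 201.09010787783666], [0.0, 0.0, 1.0]] [[-0.015, -1.0, 0.005, -0.087], [-0.975, 0.014, -0.223, 0.509], [0.223, -0.008, -0.975, 1.439], [0.0, 0.0, 0.0, 1.0]]
side [[436.3356467627915, 0.0, 323.27993636435343], [0.0, 436.3356467627915, 201.8056434746826], [0.0, 0.0, 1.0]] [[0.707, 0.707, 0.018, -0.272], [0.547, -0.53, -0.648, -0.281], [-0.448, 0.468, -0.762, 1.763], [0.0, 0.0, 0.0, 1.0]]
0.1 [0.17966875 0.59820369 0.24762587] [ 1.45387324e-01  9.89374623e-01 -6.08127993e-04 -1.03482154e-04] 0.017
```

View pics/top0.png

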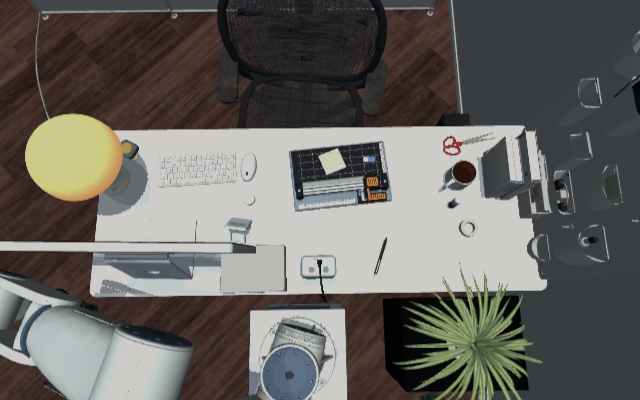

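View pics/side0.png

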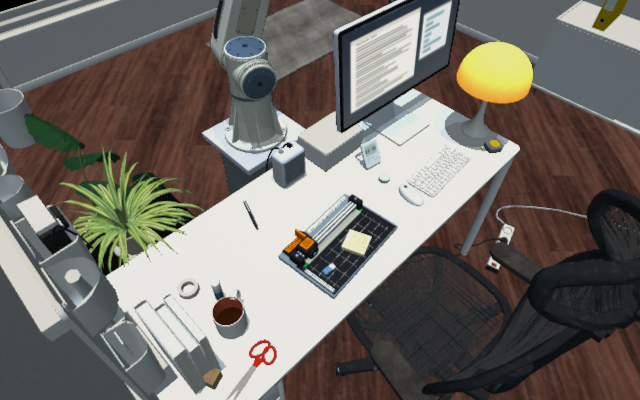

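The top view shows the trimmer at about (340,175), its orange catch and plate at about (375,190). The arm is at lower left, behind the screen, whose edge runs along row 246 up to column 255. In the side view the head is at about (302,243). I'll zoom in next.

Run:
```python
import cv2
a=cv2.imread("pics/top0.png")[135:220,280:400]; b=cv2.imread("pics/side0.png")[185:300,270:405]
a=cv2.resize(a,None,fx=6.5,fy=6.5,interpolation=cv2.INTER_CUBIC); b=cv2.resize(b,None,fx=5,fy=5,interpolation=cv2.INTER_CUBIC)
for im,s,u0,v0 in((a,6.5,280,135),(b,5,270,185)):
    for u in range(u0,u0+140,10):
        x=int((u-u0)*s); cv2.line(im,(x,0),(x,6),(0,0,255),1); cv2.putText(im,str(u),(x,16),0,.4,(0,0,255))
        cv2.putText(im,str(v0+u-u0),(0,x+4),0,.4,(0,0,255))
cv2.imwrite("pics/a1.png",a);cv2.imwrite("pics/b1.png",b)
```

```text
(no output)
```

View pics/a1.png

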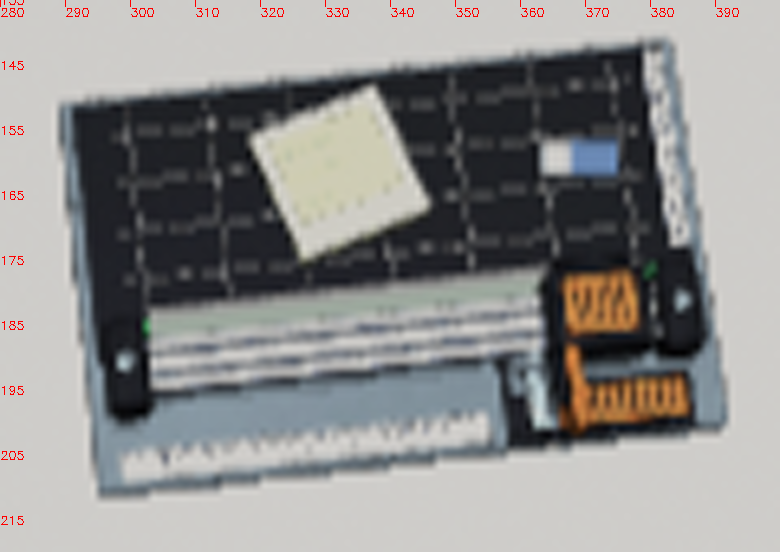

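View pics/b1.png

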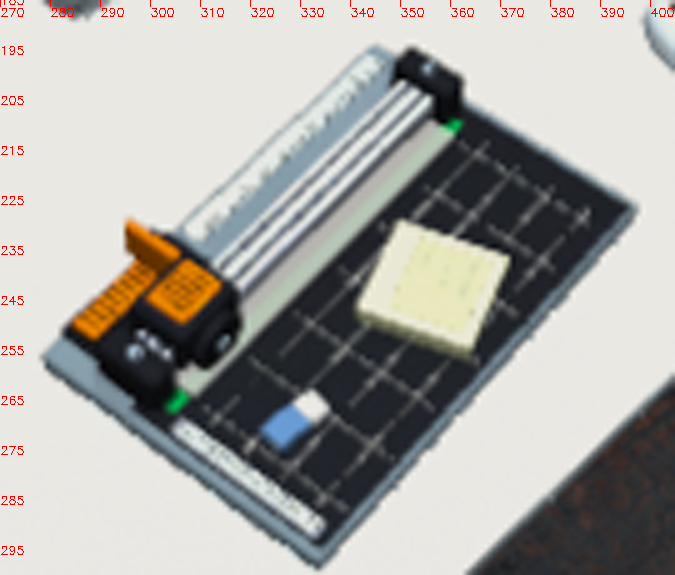

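```bash
cat > util.py <<'E'
import numpy as np
def proj(r,P):
    P=np.atleast_2d(P); c=P@r["view"][:3,:3].T+r["view"][:3,3]; p=c@r["intrinsics"].T; return p[:,:2]/p[:,2:]
def ray(r,uv,z):
    R,t=r["view"][:3,:3],r["view"][:3,3]; o=-R.T@t; d=R.T@np.linalg.inv(r["intrinsics"])@np.r_[uv,1]; return o+d*(z-o[2])/d[2]
E
python3 - <<'E'
import pickle,numpy as np
from util import *
from scipy.optimize import least_squares
T=pickle.load(open("top0.pkl","rb"));S=pickle.load(open("side0.pkl","rb"))
L=np.array([[.112,.172],[.112,-.172],[-.112,-.172],[-.112,.172]])
pt=np.array([[289.5,150.7],[382.5,141.5],[391.3,200.8],[295.5,211]])-.45
ps=np.array([[397,227],[334,297],[277.5,256.5],[345,194.5]])-.45
def W(p,l,z):
    c,s=np.cos(p[2]),np.sin(p[2]); l=np.atleast_2d(l); return np.c_[p[0]+c*l[:,0]-s*l[:,1],p[1]+s*l[:,0]+c*l[:,1],np.full(len(l),z)]
for nm,cs in (("both",((T,pt),(S,ps))),("top",((T,pt),)),("side",((S,ps),))):
    f=lambda p:np.concatenate([(proj(r,W(p,L,.014))-q).ravel() for r,q in cs])
    q=least_squares(f,[.55,-.1,0]); print(nm,q.x.round(4),q.fun.round(1))
    if nm=="both": p=q.x
np.save("pose.npy",p)
def loc(r,uv,z):
    w=ray(r,np.array(uv)-.45,z); d=w[:2]-p[:2]; c,s=np.cos(p[2]),np.sin(p[2]); return w.round(3),np.round([c*d[0]+s*d[1],-s*d[0]+c*d[1]],4)
print("bar -y end T",loc(T,(386,195.5),.032)); print("bar -y end S",loc(S,(287.3,250.5),.032))
print("plate top rear T",loc(T,(369.3,188.5),.067),loc(T,(369.8,200),.067));print("plate outer top S",loc(S,(295,228.5),.067))
print("block",loc(T,(385,181.2),.052))
for n,q,z in (("comp_r_edge_top",(255,246),.5),("greybox",(285,268),.06),("speaker TL",(302,256),.08),("speakerR",(336,256),.08),("pen",(384,240),.01),("mug",(462,172),.09)):print(n,ray(T,np.array(q),z).round(3))
E
```

```text
both [ 0.6109 -0.153   0.0955] [-0.6  0.4  0.8 -0.1  0.9  0.3 -0.7  0.6  1.3 -0.4 -0.4  1.2  0.2  0.
 -0.  -0.7]
top [ 0.6121 -0.1527  0.0938] [-0.7  0.   0.7 -0.4  0.8  0.1 -0.8  0.2]
side [ 0.6099 -0.1532  0.0973] [ 1.  -0.7 -0.5  1.1 -0.  -0.  -0.4 -0.9]
bar -y end T (array([ 0.532, -0.311,  0.032]), array([-0.0935, -0.1499]))
bar -y end S (array([ 0.53 , -0.306,  0.032]), array([-0.0956, -0.1445]))
plate top rear T (array([ 0.549, -0.25 ,  0.067]), array([-0.0708, -0.0905])) (array([ 0.509, -0.25 ,  0.067]), array([-0.111 , -0.0868]))
plate outer top S (array([ 0.503, -0.248,  0.067]), array([-0.1161, -0.0842]))
block (array([ 0.578, -0.307,  0.052]), array([-0.0471, -0.1501]))
comp_r_edge_top [0.302 0.07  0.5  ]
greybox [0.283 0.036 0.06 ]
speaker TL [ 0.32  -0.021  0.08 ]
speakerR [ 0.318 -0.132  0.08 ]
pen [ 0.378 -0.302  0.01 ]
mug [ 0.595 -0.566  0.09 ]
```

The fit agrees with the given sizes: the plate's rear face comes out at local y ≈ -0.090 and the bar end at -0.147, so catch_press is at about (-0.0945, -0.117) in the trimmer frame. I'll go up over the screen, swing across, shut the hand, and take one closer look from the wrist.

```bash
cat >> util.py <<'E'
p0=np.load("pose.npy") if __import__("os").path.exists("pose.npy") else None
phi=(np.pi+p0[2])/2; Q=[np.cos(phi),np.sin(phi),0,0]
def wl(x,y,ztip):
    c,s=np.cos(p0[2]),np.sin(p0[2]); return [p0[0]+c*x-s*y,p0[1]+s*x+c*y,ztip+.017]
E
python3 - <<'E'
from workcell import bot,hand,kinematics,get_obs,vision
from util import *
import cv2,pickle
o=get_obs(); P=o["position"]
print(kinematics.solve_ik([P[0],P[1],.66],o["orientation"]))
print(kinematics.solve_ik(wl(-.0945,-.122,.66),Q), kinematics.solve_ik(wl(-.0945,-.122,.2),Q))
bot.servo_line([P[0],P[1],.66],velocity=.3)
bot.reach(wl(-.0945,-.122,.64),Q)
hand.move_gripper(0.0)
bot.servo_line(wl(-.0945,-.122,.16),ori=Q,velocity=.3)
r=vision.read_camera("wrist");pickle.dump(r,open("w1.pkl","wb"));cv2.imwrite("pics/w1.png",r["frame"][:,:,::-1])
o=get_obs();print(o["time_s"],o["position"],wl(-.0945,-.122,.16),o["joint_pos"],o["wrist_force"],o["gripper_width"])
print(proj(r,[wl(-.0945,-.117,.032-.017),wl(-.0905,-.09,.067-.017),wl(-.0945,-.147,.032-.017)]))
E
```

```text
[ 1.27660654e+00  2.64157011e-01  8.96797823e-01  2.72723878e-05
  1.98187131e+00 -2.36995587e-03]
[-4.94849013e-01  2.24926778e-01  9.11590677e-01 -4.44089210e-16
  2.00507520e+00 -2.16111070e+00] [-4.94849013e-01  3.45259671e-01  1.71952699e+00 -4.44089210e-16
  1.07680599e+00 -2.16111070e+00]
7.5 [ 0.52922336 -0.28386794  0.17833719] [np.float64(0.5285046049632942), np.float64(-0.283494014977157), 0.177] [-4.94835637e-01  3.88235321e-01  1.75202412e+00  1.54519417e-05
  9.99072639e-01 -2.16110098e+00] [ 0.61943574  0.02880576 -0.573833  ] 0.00015845875292120235
[[330.37266494 192.11161237]
 [366.780539   210.73791924]
 [295.18272351 192.06983076]]
```

View pics/w1.png

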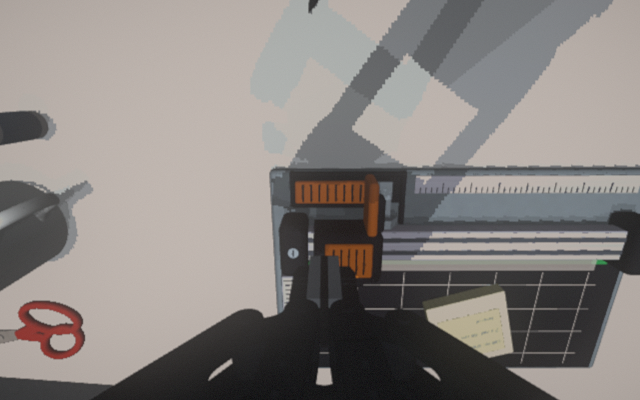

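The wrist view has the bar end at (294,193) and the plate at (367,206). Predictions were (295,192) and (367,211), so the fit holds. Next I press the bar, watching the force.

Run:
```python
from workcell import bot,get_obs
from util import *
x,y=-.0945,-.122
bot.servo_line(wl(x,y,.042),ori=Q,velocity=.12); bot.dwell(.2)
f0=get_obs()["wrist_force"][2]
for zt in np.arange(.034,.0205,-.0015):
    bot.servo_line(wl(x,y,zt),ori=Q,velocity=.03); bot.dwell(.1)
    o=get_obs(); f=o["wrist_force"][2]-f0; print(round(zt,4),round(o["position"][2]-.017,4),np.round(o["wrist_force"],2),round(f,2))
    if f>7: break
print(o["time_s"])
```

```text
0.034 0.0339 [-0.03 -0.66  0.31] 0.39
0.0325 0.0325 [-0.3  -0.15  0.82] 0.9
0.031 0.0312 [-0.59 -0.34  2.18] 2.26
0.0295 0.0296 [ 0.49 -1.11  3.43] 3.51
0.028 0.0281 [-0.25 -1.12  4.21] 4.29
0.0265 0.0266 [ 0.67 -0.42  4.13] 4.21
0.025 0.0251 [ 1.07 -1.01  5.12] 5.2
0.0235 0.024 [-0.69 -0.99  9.85] 9.93
11.8
```

Run:
```python
from workcell import bot,get_obs
from util import *
x=-.0945
for y in (-.112,-.106,-.102,-.098,-.094,-.090,-.086,-.083):
    bot.servo_line(wl(x,y,.0242),ori=Q,velocity=.04)
    o=get_obs(); c,s=np.cos(p0[2]),np.sin(p0[2]); F=o["wrist_force"]; print(y,round(o["position"][2]-.017,4),np.round([c*F[0]+s*F[1],-s*F[0]+c*F[1],F[2]],2))
    if abs(F[1])>12: print("STOP");break
print(o["time_s"])
```

```text
-0.112 0.0245 [-0.26 -1.01  6.94]
-0.106 0.0246 [ 1.41 -1.23  7.27]
-0.102 0.0247 [ 1.11 -2.55  6.95]
-0.098 0.0247 [ 0.69 -2.15  7.12]
-0.094 0.0247 [ 0.94 -2.41  6.97]
-0.09 0.0247 [-0.16 -2.06  7.49]
-0.086 0.0247 [ 0.46 -2.47  6.06]
-0.083 0.0247 [ 0.11 -1.6   7.25]
14.0
```

Run:
```python
from workcell import vision
import cv2
a=vision.read_camera("side")["frame"][185:300,270:405,::-1]
cv2.imwrite("pics/s2.png",cv2.resize(a,None,fx=5,fy=5,interpolation=cv2.INTER_CUBIC))
```

```text
(no output)
```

View pics/s2.png

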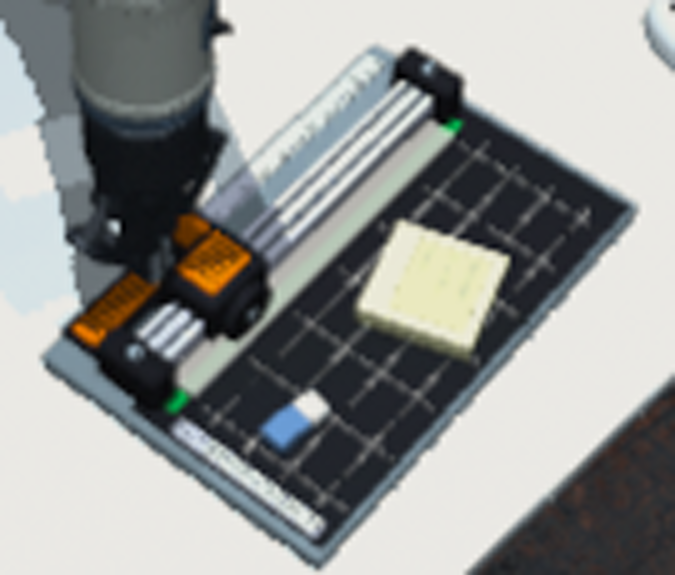

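The head is about 20 mm out and the trimmer hasn't shifted. Next I lift the finger clear of the bar and push on steadily to the stop.

Run:
```python
from workcell import bot,get_obs
from util import *
x=-.0935
c,s=np.cos(p0[2]),np.sin(p0[2])
def F():
    o=get_obs();f=o["wrist_force"];d=o["position"]-np.r_[p0[:2],0];return np.round([-s*f[0]+c*f[1],f[2]],2),round(-s*d[0]+c*d[1],4)
bot.servo_line(wl(x,-.085,.0242),ori=Q,velocity=.04)
bot.servo_line(wl(x,-.085,.044),ori=Q,velocity=.06)
bot.servo_line(wl(x,-.078,.044),ori=Q,velocity=.03); print(F())
bot.servo_line(wl(x,.0,.044),ori=Q,velocity=.07); print(F())
bot.servo_line(wl(x,.086,.044),ori=Q,velocity=.07); print(F())
n=0
for y in np.arange(.088,.106,.001):
    bot.servo_line(wl(x,y,.044),ori=Q,velocity=.03); bot.dwell(.05); f=F(); print(round(y,4),f)
    if f[0][0]<-5.5: break
print(get_obs()["time_s"])
```

```text
(array([-0.21,  0.26]), np.float64(-0.0777))
(array([0.13, 0.26]), np.float64(-0.0002))
(array([0.21, 0.39]), np.float64(0.0858))
0.088 (array([-0.37, -1.12]), np.float64(0.0879))
0.089 (array([-0.63,  0.12]), np.float64(0.089))
0.09 (array([-0.79, -0.  ]), np.float64(0.0901))
0.091 (array([-0.33, -0.23]), np.float64(0.0911))
0.092 (array([-0.54, -0.76]), np.float64(0.0921))
0.093 (array([-0.15,  0.11]), np.float64(0.0931))
0.094 (array([-0.67,  0.7 ]), np.float64(0.0941))
0.095 (array([-0.51, -0.19]), np.float64(0.0951))
0.096 (array([-5.14, -1.38]), np.float64(0.0957))
0.097 (array([-7.46, -0.72]), np.float64(0.0964))
20.8083
```

Run:
```python
from workcell import bot,get_obs,vision
from util import *
import cv2
x=-.0935
bot.servo_line(wl(x,.075,.044),ori=Q,velocity=.06)
bot.servo_line(wl(x,.065,.2),ori=Q,velocity=.2)
ims=[]
for n,(v,u) in (("top",(135,280)),("side",(185,270))):
    a=vision.read_camera(n)["frame"][v:v+115,u:u+135,::-1]
    ims.append(cv2.resize(a,(399,340),interpolation=cv2.INTER_CUBIC))
cv2.imwrite("pics/e.png",np.hstack(ims)); o=get_obs();print(o["time_s"],o["wrist_force"])
```

```text
22.3583 [ 0.48177984  0.50117681 -0.71294607]
```

View pics/e.png

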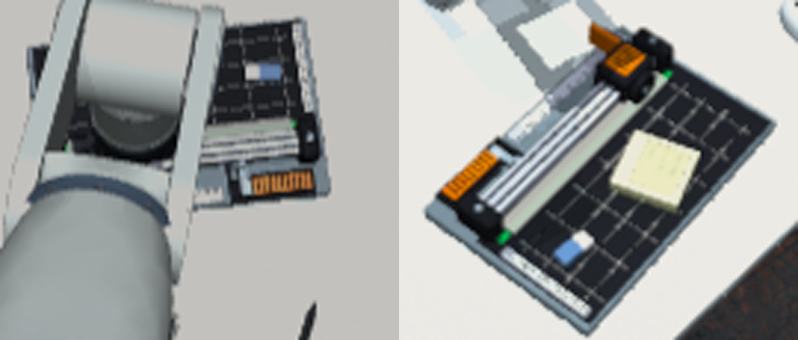

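The side view shows the head against the far end block at about (630,65) and the catch up at (470,175). The trimmer, pad and eraser are where they were, so I'm handing in.

```bash
python3 -c "
from workcell import hand_in
print(hand_in())"
```

```text
the job is handed in; nothing more can be done
None
```

The job is handed in: I held the catch down while pushing the cutter head out, then pushed it to the far end stop and withdrew the hand at about 22 s; the last pictures show the catch up and the trimmer, pad and eraser unmoved, but no verdict came back.

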